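Ready the measuring microscope: press the lamp, zero and record keys in order

TASK

Get the measuring microscope ready to record by pressing three push keys with the fingertips, one after another: first the blue one (lamp), then the yellow one (zero), then the green one (record). Push each key fully in, lightly, so that it stays in. Do not press the red key, and do not lift, tip or shift the boxes or anything else on the bench.

Things in the scene. Friction and masses are not known exactly. Their poses are not given: they have to be found in the camera images.
- blue_box: Loose grey box with a round blue push key (lamp) in the middle of its flat top and a blue stripe on one side; 84 x 84 mm, 46 high, 0.6 to 0.95 kg, standing on the bench unfixed, turned up to 0.6 rad from square. Origin: centre of its underside; z up.
- blue_key_top (a point): Centre of the flat top of the blue key (cap diameter 36 mm); moves with the cap. 62 mm above the bench when the key is out, 54 mm when it is fully in. The box's top is at 46 mm.
- blue_key (a joint): How far the blue key is pressed in, in m: 0 fully out, 0.008 fully in, straight down. It has no return spring: it moves against about 2.5 N of friction and stays where it is left; at 0.008 it meets a hard stop. The cap on top is springy and gives up to 6 mm more at about 2.5 N per mm, so the fingertip goes down about 10 to 12 mm to push the key fully in. Light means under 20 N on key or box.
- yellow_box: Loose grey box with a round yellow push key (zero) in the middle of its flat top and a yellow stripe on one side; 84 x 84 mm, 46 high, 0.6 to 0.95 kg, standing on the bench unfixed, turned up to 0.6 rad from square. Origin: centre of its underside; z up.
- yellow_key_top (a point): Centre of the flat top of the yellow key (cap diameter 36 mm); moves with the cap. 62 mm above the bench when the key is out, 54 mm when it is fully in. The box's top is at 46 mm.
- yellow_key (a joint): How far the yellow key is pressed in, in m: 0 fully out, 0.008 fully in, straight down. It has no return spring: it moves against about 2.5 N of friction and stays where it is left; at 0.008 it meets a hard stop. The cap on top is springy and gives up to 6 mm more at about 2.5 N per mm, so the fingertip goes down about 10 to 12 mm to push the key fully in. Light means under 20 N on key or box.
- green_box: Loose grey box with a round green push key (record) in the middle of its flat top and a green stripe on one side; 84 x 84 mm, 46 high, 0.6 to 0.95 kg, standing on the bench unfixed, turned up to 0.6 rad from square. Origin: centre of its underside; z up.
- green_key_top (a point): Centre of the flat top of the green key (cap diameter 36 mm); moves with the cap. 62 mm above the bench when the key is out, 54 mm when it is fully in. The box's top is at 46 mm.
- green_key (a joint): How far the green key is pressed in, in m: 0 fully out, 0.008 fully in, straight down. It has no return spring: it moves against about 2.5 N of friction and stays where it is left; at 0.008 it meets a hard stop. The cap on top is springy and gives up to 6 mm more at about 2.5 N per mm, so the fingertip goes down about 10 to 12 mm to push the key fully in. Light means under 20 N on key or box.
- red_box: Loose grey box with a round red push key (erase) in the middle of its flat top and a red stripe on one side; 84 x 84 mm, 46 high, 0.6 to 0.95 kg, standing on the bench unfixed, turned up to 0.6 rad from square. Origin: centre of its underside; z up.
- red_key_top (a point): Centre of the flat top of the red key (cap diameter 36 mm); moves with the cap. 62 mm above the bench when the key is out, 54 mm when it is fully in. The box's top is at 46 mm.
- red_key (a joint): How far the red key is pressed in, in m: 0 fully out, 0.008 fully in, straight down. It has no return spring: it moves against about 2.5 N of friction and stays where it is left; at 0.008 it meets a hard stop. The cap on top is springy and gives up to 6 mm more at about 2.5 N per mm, so the fingertip goes down about 10 to 12 mm to push the key fully in. Light means under 20 N on key or box.
- eyepiece_a: Loose black eyepiece tube with a brass band and white cap, standing upright, diameter 32 to 36, height 88. Sizes in mm. Origin: centre of its underside. Leave alone.
- eyepiece_b: A second eyepiece tube like eyepiece_a, standing upright. Sizes in mm. Origin: centre of its underside. Leave alone.
- setting_ring: Loose bare steel setting ring lying flat, outer diameter 60, height 22. Sizes in mm. Origin: centre of its underside. Leave alone.
- v_block: Loose dark steel V-block, about 45 x 66 x 43 high. Sizes in mm. Origin: centre of its underside. Leave alone.
- flange: Loose turned aluminium flange, diameter 64, height 34. Sizes in mm. Origin: centre of its underside. Leave alone.
- cleaner: Loose small amber bottle with a white cap, standing upright, diameter 48, height 100. Sizes in mm. Origin: centre of its underside. Leave alone.
There are look-alikes about, which are no part of the job. What is shaped like the red_box but orange or turquoise is not meant.

How it is judged:
By the outcome, as a careful person would: the job done as asked, in the order asked, and still so for the second after the job is handed in, with the robot touching nothing.
It also fails if it takes over 56 s, if anything falls off the work surface, if the arm or the gripper's body presses on something with over 40 N, if the wrist force passes 120 N, or if a joint passes its speed limit or range.

ROBOT

A 6-joint arm with a two-finger parallel gripper is mounted at the origin on the work surface. World frame = base frame: x ahead of the robot, y to its left, z up, the work surface at z = 0. Lengths are in mm, angles in rad, forces in N, time in s.
With the tool pointing down it reaches from about 400 to 925 mm from the base axis. Payload 12.5 kg.
Tool frame: the origin (TCP) lies between the finger pads; the fingertips stand env.tip_extent ahead of it and the grasp point (between the pads) lies 11 mm behind it (env.tip_extent is the distance from the TCP to the fingertips, in mm); z points along the fingers, y is the line along which they close (so a half turn about z gives the same grasp; the last joint's range is limited). The gripper opens to 95 mm and grips with 3 to 60 N. Pads are 20 mm wide; open, the fingers measure 119 mm over their backs; the gripper's body (75 mm by 180 mm) begins 59 mm behind the grasp point.
Start: joints at [0.996, 0.491, 1.559, -0, 1.092, -0.106], TCP at [282.373, 557.596, 201.361] pointing down, gripper open.
Joint ranges: [-3.1, 3.1], [-0.84, 2.19], [0.05, 2.79], [-1.13, 4.28], [0.06, 2.93], [-2.69, 2.69]. Speed limits (rad/s): [2.22, 2.22, 2.79, 3.14, 3.14, 3.14].

INTERFACE

Orientations are given as [roll, pitch, yaw] about the fixed x, y, z axes, in that order (R = Rz(yaw) Ry(pitch) Rx(roll)).
In Python, from cell import env gives the robot as it stands.
- The arm moves only by the tool carry_out, never from a script. Its argument "motion" is a list of rows, each a list of 5 numbers: the shift along the tool's x, y, z in mm, then the turn about the tool's z in degrees, then the closure, from 0 (fully open) to 1 (shut). A call has 1 to 12 rows; each row shifts and turns the commanded pose from where the row before left it, along the tool's axes as they then stand; what a row does not reach is not made up. A row lasts 1/10 s, in which the tool goes at most 50 mm and 8.59 degrees, less where a joint would pass 70% of its speed; a pose out of reach is approached as far as the arm can. A call with a gripper value outside its range is refused whole. The fingers move at their own pace and stop on an object; the grip force is fixed at half the most. Time passes only in rows, so rows that do not move let the fingers close. It gives the time, the measured TCP pose, the force, the opening and the grip force at its end, in the units of the state.
- env.state(): the state, without advancing time (a new reading comes with each control period).
- env.read_camera(name): name is "side" or "top" or "wrist"; returns a dict with "color" (384x512x3 uint8, red, green, blue), "K" (3x3 intrinsics, pixels), "dist" ([k1, k2, p1, p2, k3] as OpenCV has them; the pictures are not rectified), "R" (3x3) and "t" (3): a world point X has camera coordinates R X + t; the wrist camera has in their place "hand_eye" (4x4, takes a point from camera to tool coordinates, whose origin is the TCP and whose axes are the flange's). Camera axes: x right, y down, z forward; pixel columns grow to the right and rows downward; lengths in mm; the calibration is good to about 2 mm. A picture is of the moment at which its call begins: read the wrist's pose just before it. There is no depth.
- env.job_done(): hands the job in; it is judged then, once.
The state is a dict: "t": time; "joints": joint angles; "qvel": joint speeds; "tau": joint torques, N m; "eef_pos": TCP position; "tcp_rot": TCP orientation; "ft_force": force on the tool from outside, world axes, zero at the start; "moment": the same for the moment, N m; "opening": opening from 0.0 (shut) to 1.0 (fully open); "grip_force": force on a finger pad.
Only numpy, scipy, OpenCV 4.12 (cv2) and the standard library are available. Lean on these libraries where they do the work, as an engineer would, in place of code of your own. Each camera call takes 0.05 s, during which the arm holds its last target. There are 200 camera calls.

## Working session

There is one attempt and no reset: what is moved stays moved. The work goes in short steps, Python scripts to look and compute and a tool call to move; the robot and the scene stay as the last step left them, time stands still between calls to the robot, and variables do not carry over. Pictures are saved under pics/ and viewed, at most 10 in all, crops included, and the job is handed in when it is done.

Besides the shell and the picture viewer there is one more tool, called after "Request:" as name(argument=value, ...) on one line, values as JSON. carry_out: Moves the arm, as the interface text tells. Its arguments: {"type":"object","properties":{"motion":{"type":"array"}},"required":["motion"]}

```bash
mkdir -p pics; python3 - <<'E'
from cell import env
import cv2
s=env.state();print(s,env.tip_extent)
for n in("top","side"):
    c=env.read_camera(n);cv2.imwrite(f"pics/{n}1.png",cv2.resize(c["color"][:,:,::-1],(768,576)) );print(n,c["K"],c["dist"],c["R"],c["t"])
E
```

```text
{'t': 0.0, 'joints': array([ 9.96370358e-01,  4.91550715e-01,  1.55949721e+00, -3.57978698e-06,
        1.09170206e+00, -1.05580930e-01]), 'qvel': array([-0.00101043, -0.0006573 , -0.00164736, -0.00029563, -0.00234649,
       -0.00042498]), 'tau': array([ 4.88279955e-03, -6.12639785e+01, -2.58187169e+01,  6.93423185e-02,
        4.81224095e-02, -8.07608308e-05]), 'eef_pos': array([282.22494414, 557.33229066, 200.7508092 ]), 'tcp_rot': array([-3.14044143e+00, -1.18808697e-04,  2.67274920e+00]), 'ft_force': array([ 0.32680979, -0.89259149, -0.6968653 ]), 'moment': array([ 0.04521201, -0.03294067, -0.00065902]), 'grip_force': 0.0, 'opening': 0.9985084026392629} 8.0
top [[347.20612261   0.         245.56859748]
 [  0.         347.20612261 190.90012017]
 [  0.           0.           1.        ]] [0.01695802 0.         0.         0.         0.        ] [[-0.02022099 -0.99852638 -0.0503605 ]
 [-0.99472786  0.0251581  -0.09941603]
 [ 0.1005365   0.04808471 -0.99377073]] [ 38.37212536 534.11777231 734.10743907]
side [[410.46359541   0.         253.24645103]
 [  0.         410.46359541 189.55037924]
 [  0.           0.           1.        ]] [0.03824946 0.         0.         0.         0.        ] [[ 0.8840541  -0.46725944  0.01081438]
 [-0.30740692 -0.59873112 -0.73960937]
 [ 0.35206437  0.65053029 -0.67294949]] [-495.14333433  220.29952513  814.75959243]
```

View pics/top1.png

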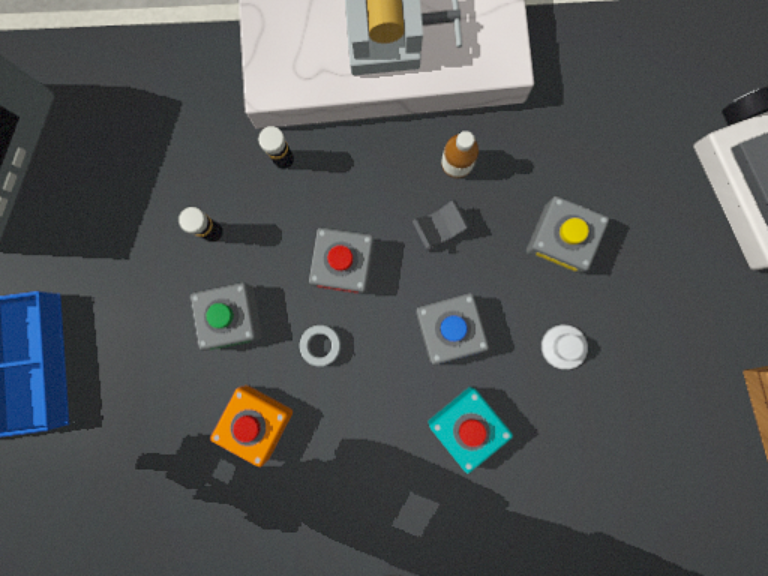

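View pics/side1.png

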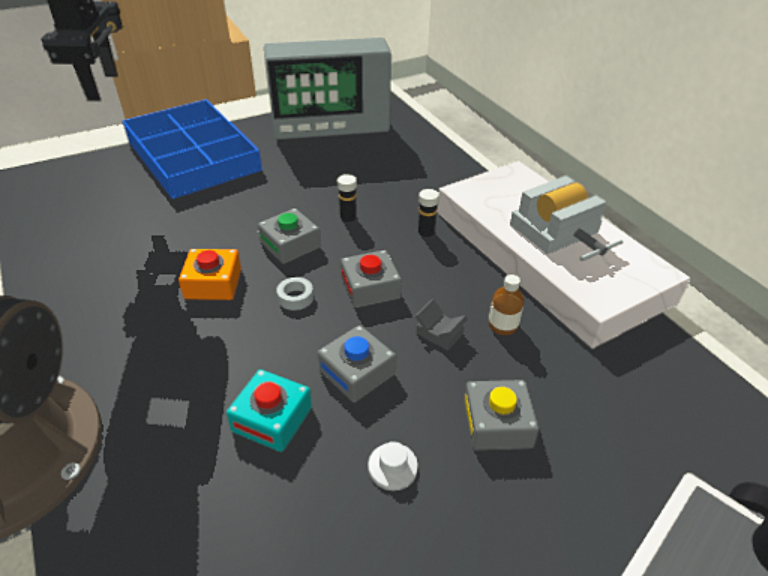

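The top view shows these keys, at 768x576 scale: blue (453,327), yellow (574,230) and green (217,315). The red key (340,257), orange box (246,428) and turquoise box (472,433) are ones to avoid. The side view agrees. Next I'll measure and check in a close crop.

```bash
cat > h.py <<'E'
from cell import env
import cv2, numpy as np
SEED={"top":{"blue":(302,218),"yellow":(383,153),"green":(145,210)},"side":{"blue":(237,232),"yellow":(335,267),"green":(192,148)}}
HUE={"blue":(100,125),"yellow":(22,35),"green":(55,85)}
def blob(im,col,seed):
    h=cv2.cvtColor(im,cv2.COLOR_RGB2HSV);m=cv2.inRange(h,(HUE[col][0],100,60),(HUE[col][1],255,255))
    n,l,st,ce=cv2.connectedComponentsWithStats(m);k=l[seed[1],seed[0]];return ce[k],st[k]
def ray(c,p):
    u=cv2.undistortPoints(np.array([[p]],float),c["K"],c["dist"])[0,0]
    return -c["R"].T@c["t"], c["R"].T@np.array([*u,1])
def plane(c,p,z):
    o,d=ray(c,p);return o+d*(z-o[2])/d[2]
E
python3 - <<'E'
from h import *
C={n:env.read_camera(n) for n in("top","side")}
for col in HUE:
    R=[]
    for n in C:
        p,st=blob(C[n]["color"],col,SEED[n][col]);R.append(ray(C[n],p));print(col,n,p.round(1),st,plane(C[n],p,60).round(1))
    A=np.vstack([np.eye(3)-np.outer(d,d)/(d@d) for o,d in R]);b=np.hstack([(np.eye(3)-np.outer(d,d)/(d@d))@o for o,d in R])
    print(" tri",np.linalg.lstsq(A,b,rcond=None)[0].round(1))
im=C["top"]["color"][:,:,::-1]
cv2.imwrite("pics/crop1.png",np.hstack([cv2.resize(im[y-30:y+30,x-30:x+30],(260,260),interpolation=cv2.INTER_CUBIC) for x,y in SEED["top"].values()]))
E
```

```text
blue top [302.1 218.5] [293 210  19  18 254] [471.4 -91.   60. ]
blue side [237.4 231.9] [229 224  17  17 231] [469.2 -98.   60. ]
 tri [471.8 -91.9  52.6]
yellow top [382.4 153.6] [373 145  20  18 284] [ 602.1 -261.1   60. ]
yellow side [334.8 266.5] [326 258  19  19 281] [ 599.9 -267.5   60. ]
 tri [ 603.7 -263.6   53. ]
green top [146.1 210. ] [137 202  19  17 242] [496.3 236.2  60. ]
green side [191.4 147.3] [185 142  14  12 128] [493.6 229.   60. ]
 tri [496.7 238.7  52.5]
```

View pics/crop1.png

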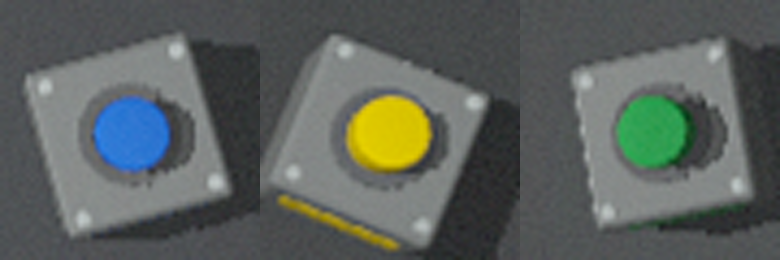

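The crop confirms the grey boxes with blue, yellow and green keys. I'll close the fingers and travel high.

Request:
carry_out(motion=[[-32,-19,0,0,1],[-32,-19,0,0,1],[-32,-19,0,0,1],[-32,-19,0,0,1],[-32,-20,0,0,1],[-32,-20,0,0,1],[-32,-20,0,0,1],[-32,-19,0,0,1],[-32,-19,0,0,1],[-32,-19,0,0,1],[0,0,0,0,1],[0,0,0,0,1]])

```text
t: 1.4
eef_pos: [480.8, 240.3, 201.2]
tcp_rot: [-3.142, -0.0, 2.671]
ft_force: [0.2, 0.3, -0.5]
opening: 0.047
grip_force: 0.0
```

```bash
cat >> h.py <<'E'
from scipy.spatial.transform import Rotation as Ro
EST={"blue":(470.5,-94),"yellow":(601.5,-264),"green":(495,233)}
def pose():
    s=env.state();return s["eef_pos"],Ro.from_euler("xyz",s["tcp_rot"]).as_matrix(),s
def wrist(name,z=62):
    p,R,s=pose();c=env.read_camera("wrist");H=c["hand_eye"]
    cv2.imwrite(f"pics/{name}.png",c["color"][:,:,::-1])
    h=cv2.cvtColor(c["color"],cv2.COLOR_RGB2HSV)
    for col in HUE:
        m=cv2.inRange(h,(HUE[col][0],100,60),(HUE[col][1],255,255));n,l,st,ce=cv2.connectedComponentsWithStats(m)
        for k in range(1,n):
            if st[k][4]<600: continue
            d=cv2.undistortPoints(ce[k].reshape(1,1,2),c["K"],c["dist"])[0,0]
            d=R@H[:3,:3]@np.array([*d,1]);o=p+R@H[:3,3];print(col,ce[k].round(),st[k],(o+d*(z-o[2])/d[2]).round(1))
def go(x,y,z):
    p,R,s=pose();print("p",p.round(1),"rot",s["tcp_rot"].round(4),"F",s["ft_force"].round(1),"open",round(s["opening"],3),"move",(R.T@(np.array([x,y,z])-p)).round(1),"t",s["t"])
E
python3 - <<'E'
from h import *
go(*EST["blue"],150);wrist("w1")
E
```

```text
p [480.8 240.3 201.2] rot [-3.1415e+00 -3.0000e-04  2.6710e+00] F [ 0.2  0.3 -0.5] open 0.047 move [-142.4 -302.7   51.2] t 1.4
blue [484.  45.] [ 436    0   76  110 5484] [463.9 483.2  62. ]
yellow [157.  63.] [ 110   23   85   87 4014] [343.3 207.8  62. ]
green [261. 193.] [244 176  35  35 973] [496.  236.8  62. ]
```

Request:
carry_out(motion=[[-16,-33,5,0,1],[-16,-33,5,0,1],[-16,-33,5,0,1],[-16,-34,5,0,1],[-16,-34,5,0,1],[-16,-34,5,0,1],[-16,-33,5,0,1],[-16,-33,5,0,1],[-15,-33,5,0,1],[0,0,0,0,1],[0,0,0,0,1]])

```text
t: 2.55
eef_pos: [472.6, -90.9, 156.2]
tcp_rot: [3.141, -0.001, 2.672]
ft_force: [0.4, -0.3, -0.2]
opening: 0.003
grip_force: 0.0
```

```bash
python3 - <<'E'
from h import *
go(471.4,-91.5,80);wrist("w2")
E
```

```text
p [472.6 -90.9 156.2] rot [ 3.1414e+00 -5.0000e-04  2.6724e+00] F [ 0.4 -0.3 -0.2] open 0.003 move [ 0.8 -1.1 76.2] t 2.55
blue [254. 189.] [ 234  168   42   42 1403] [471.1 -92.6  62. ]
```

View pics/w2.png

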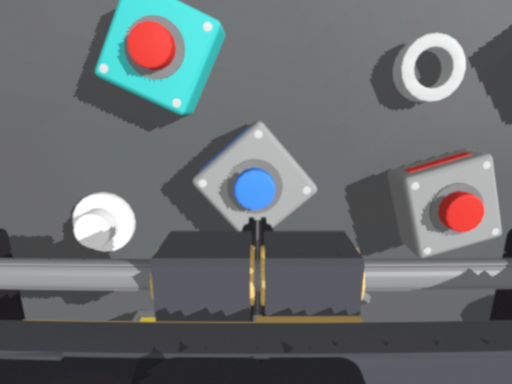

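The wrist view shows the blue key at (254,189), just ahead of the closed fingertips. The turquoise box and red key are clear.

Request:
carry_out(motion=[[1,-1,20,0,1],[0,0,20,0,1],[0,0,20,0,1],[0,0,14,0,1],[0,0,4,0,1],[0,0,2,0,1],[0,0,0,0,1],[0,0,0,0,1]])

```text
t: 3.4
eef_pos: [471.7, -91.6, 77.0]
tcp_rot: [3.141, 0.001, 2.673]
ft_force: [-0.4, -0.6, 0.1]
opening: 0.007
grip_force: 0.0
```

Request:
carry_out(motion=[[0,0,2,0,1],[0,0,2,0,1],[0,0,2,0,1],[0,0,2,0,1],[0,0,0,0,1],[0,0,0,0,1]])

```text
t: 4.0
eef_pos: [471.3, -91.9, 68.2]
tcp_rot: [3.142, -0.0, 2.673]
ft_force: [0.7, -0.2, -0.1]
opening: 0.004
grip_force: 0.0
```

Request:
carry_out(motion=[[0,0,1,0,1],[0,0,1,0,1],[0,0,1,0,1],[0,0,0,0,1],[0,0,0,0,1]])

```text
t: 4.5
eef_pos: [471.3, -91.8, 65.3]
tcp_rot: [3.142, -0.0, 2.673]
ft_force: [0.4, 0.1, 0.2]
opening: 0.003
grip_force: 0.0
```

Request:
carry_out(motion=[[0,0,1,0,1],[0,0,1,0,1],[0,0,1,0,1],[0,0,0,0,1],[0,0,0,0,1]])

```text
t: 5.0
eef_pos: [471.3, -91.8, 62.3]
tcp_rot: [3.141, -0.0, 2.673]
ft_force: [-0.1, 0.6, 0.3]
opening: 0.004
grip_force: 0.0
```

```bash
python3 - <<'E'
from h import *
a=env.read_camera("side")["color"][:,:,::-1];b=env.read_camera("wrist")["color"][:,:,::-1]
cv2.imwrite("pics/c3.png",np.hstack([cv2.resize(a[170:290,180:300],(400,400)),cv2.resize(b[130:250,190:310],(400,400))]))
print(env.tip_extent,env.state()["ft_force"])
E
```

```text
8.0 [0.79055483 0.91471367 0.70750074]
```

View pics/c3.png

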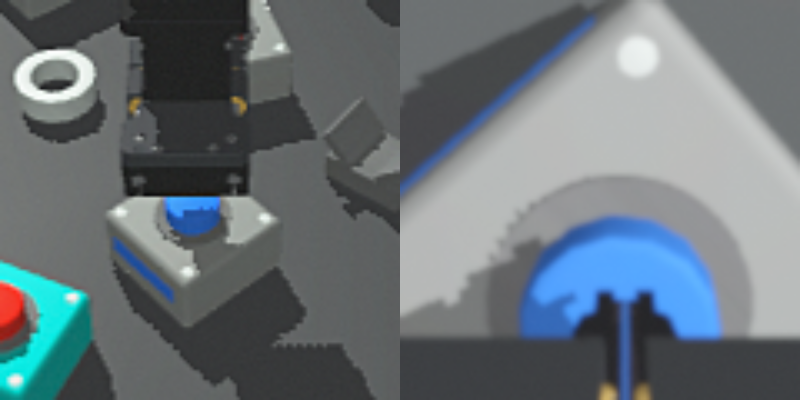

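No contact force yet, so I'll keep going down in small steps.

Request:
carry_out(motion=[[0,0,1,0,1],[0,0,0,0,1],[0,0,0,0,1]])

```text
t: 5.4
eef_pos: [471.4, -91.9, 61.3]
tcp_rot: [3.141, -0.0, 2.673]
ft_force: [0.7, 0.1, 0.2]
opening: 0.003
grip_force: 0.0
```

Request:
carry_out(motion=[[0,0,1,0,1],[0,0,0,0,1],[0,0,0,0,1]])

```text
t: 5.7
eef_pos: [471.4, -91.8, 60.3]
tcp_rot: [3.141, -0.0, 2.673]
ft_force: [-0.6, -0.1, 0.2]
opening: 0.008
grip_force: 0.0
```

Request:
carry_out(motion=[[0,0,1,0,1],[0,0,0,0,1],[0,0,0,0,1]])

```text
t: 6.0
eef_pos: [471.3, -91.8, 59.3]
tcp_rot: [3.142, -0.0, 2.673]
ft_force: [0.0, 0.4, 1.4]
opening: 0.006
grip_force: 0.0
```

Request:
carry_out(motion=[[0,0,1,0,1],[0,0,0,0,1],[0,0,0,0,1]])

```text
t: 6.3
eef_pos: [471.3, -91.8, 58.3]
tcp_rot: [3.142, -0.0, 2.673]
ft_force: [-0.1, -0.0, 0.1]
opening: 0.006
grip_force: 0.0
```

Request:
carry_out(motion=[[0,0,1,0,1],[0,0,0,0,1],[0,0,0,0,1]])

```text
t: 6.6
eef_pos: [471.3, -91.8, 57.3]
tcp_rot: [3.142, -0.0, 2.673]
ft_force: [0.4, 0.1, -0.4]
opening: 0.006
grip_force: 0.0
```

Request:
carry_out(motion=[[0,0,1,0,1],[0,0,0,0,1],[0,0,0,0,1]])

```text
t: 6.9
eef_pos: [471.3, -91.8, 56.3]
tcp_rot: [3.142, -0.0, 2.673]
ft_force: [-0.7, -0.1, -0.9]
opening: 0.002
grip_force: 0.0
```

```bash
python3 - <<'E'
from h import *
cs=env.read_camera("side");a=cs["color"][:,:,::-1];ct=env.read_camera("top");b=ct["color"][:,:,::-1];w=env.read_camera("wrist")["color"][:,:,::-1]
p,R,s=pose();print(p,s["ft_force"])
tip=p+R@[0,0,8]
for c in(cs,ct):
    print(cv2.projectPoints(np.array([tip,[471.2,-92,62],[471.2,-92,0]]),cv2.Rodrigues(c["R"])[0],c["t"],c["K"],c["dist"])[0].reshape(-1,2).round(1))
cv2.imwrite("pics/c4.png",np.hstack([cv2.resize(a[170:290,180:300],(400,400)),cv2.resize(w[130:250,190:310],(400,400))]))
E
```

```text
[471.35622645 -91.84176091  56.31939296] [ 0.27058202 -0.67293565  0.22060858]
[[237.1 233.3]
 [236.9 229.1]
 [237.4 247.8]]
[[301.8 218.6]
 [302.7 218.5]
 [299.5 219.1]]
```

View pics/c4.png

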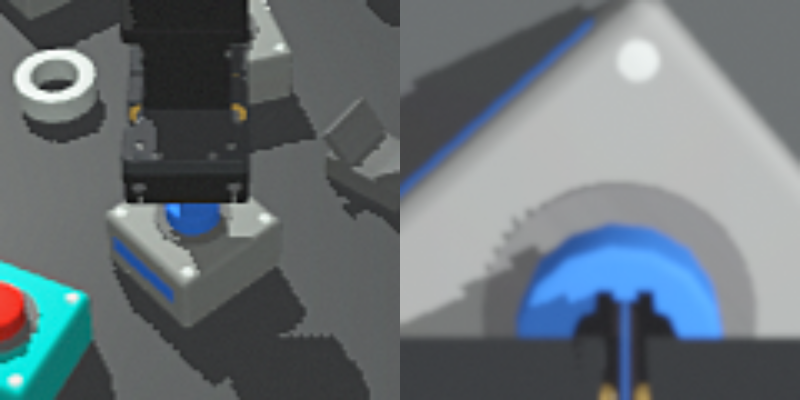

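```bash
python3 - <<'E'
from h import *
p,R,s=pose();c=env.read_camera("wrist");H=c["hand_eye"];print(H.round(3),s["tau"].round(2))
T=np.eye(4);T[:3,:3]=R;T[:3,3]=p;W=np.linalg.inv(T@H)
def pr(P):return cv2.projectPoints(np.array(P,float),cv2.Rodrigues(W[:3,:3])[0],W[:3,3],c["K"],c["dist"])[0].reshape(-1,2)
a=np.linspace(0,2*np.pi,73)
for z in(62,58,54,50,46):
    q=pr(np.c_[471.2+18*np.cos(a),-92+18*np.sin(a),0*a+z]);print(z,"cap u",q[:,0].min().round(1),q[:,0].max().round(1),"vmin",q[:,1].min().round(1))
print("tip",pr([p+R@[0,0,8]]),pr([p+R@[10,0,8],p+R@[-10,0,8]]))
h=cv2.cvtColor(c["color"],cv2.COLOR_RGB2HSV);m=cv2.inRange(h,(100,100,60),(125,255,255));n,l,st,ce=cv2.connectedComponentsWithStats(m);print(st[1:][st[1:,4]>100])
im=c["color"][:,:,::-1];cv2.imwrite("pics/c5.png",np.hstack([cv2.resize(im[170:250,215:295],(400,400),interpolation=cv2.INTER_CUBIC),cv2.resize(env.read_camera("top")["color"][:,:,::-1][185:255,265:335],(400,400),interpolation=cv2.INTER_CUBIC)]))
E
```

```text
[[-1.00000e-03 -9.70000e-01 -2.43000e-01  6.71680e+01]
 [ 1.00000e+00 -1.00000e-03  2.00000e-03 -2.17000e-01]
 [-2.00000e-03 -2.43000e-01  9.70000e-01 -1.84499e+02]
 [ 0.00000e+00  0.00000e+00  0.00000e+00  1.00000e+00]] [ 0.000e+00 -5.075e+01 -1.411e+01 -1.000e-02  9.000e-02  0.000e+00]
62 cap u 224.8 288.4 vmin 199.7
58 cap u 225.4 287.8 vmin 197.9
54 cap u 226.0 287.2 vmin 196.1
50 cap u 226.6 286.6 vmin 194.3
46 cap u 227.2 286.0 vmin 192.7
tip [[256.94138201 222.52361455]] [[256.92945279 206.67314913]
 [256.9530402  237.98547295]]
[[ 177  135   71   64  260]
 [ 225  197   62   63 1610]]
```

View pics/c5.png

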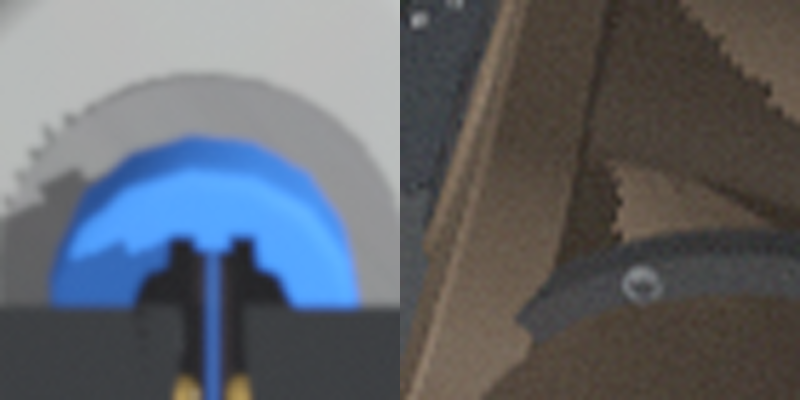

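The key hasn't moved and nothing is touching it, because the cap shifted in the image only as parallax predicts. The force sensor can be trusted, so I'll continue gently.

Request:
carry_out(motion=[[0,0,1,0,1],[0,0,1,0,1],[0,0,0,0,1],[0,0,0,0,1]])

```text
t: 7.55
eef_pos: [471.3, -91.8, 54.3]
tcp_rot: [3.142, -0.0, 2.673]
ft_force: [0.2, -0.1, 0.4]
opening: 0.004
grip_force: 0.0
```

Request:
carry_out(motion=[[0,0,1,0,1],[0,0,1,0,1],[0,0,0,0,1],[0,0,0,0,1]])

```text
t: 7.95
eef_pos: [471.3, -91.8, 52.3]
tcp_rot: [3.142, -0.0, 2.673]
ft_force: [-0.1, 0.0, -0.3]
opening: 0.001
grip_force: 0.0
```

```bash
python3 - <<'E'
from h import *
c=env.read_camera("wrist")
h=cv2.cvtColor(c["color"],cv2.COLOR_RGB2HSV);m=cv2.inRange(h,(100,100,60),(125,255,255));n,l,st,ce=cv2.connectedComponentsWithStats(m);print(st[1:][st[1:,4]>100])
a=env.read_camera("side")["color"][:,:,::-1]
im=c["color"][:,:,::-1];cv2.imwrite("pics/c6.png",np.hstack([cv2.resize(im[170:250,215:295],(400,400),interpolation=cv2.INTER_CUBIC),cv2.resize(a[200:270,200:270],(400,400),interpolation=cv2.INTER_CUBIC)]))
E
```

```text
[[ 176  136   72   65  270]
 [ 224  199   63   60 1483]]
```

View pics/c6.png

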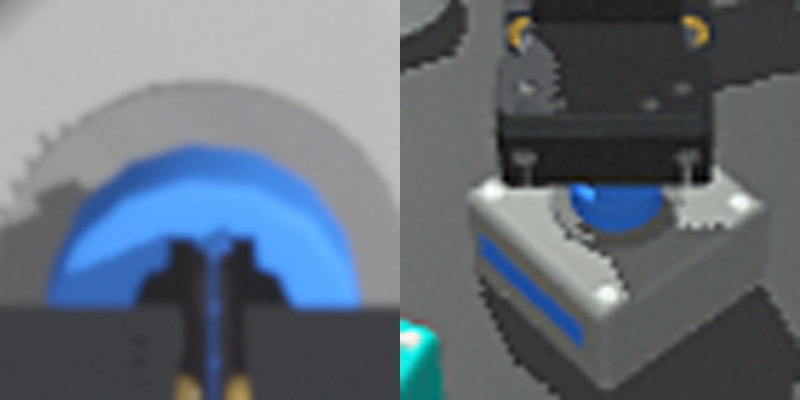

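The side view shows the tips still above the cap, with the fingers shorter than nominal. I'll step on carefully.

Request:
carry_out(motion=[[0,0,1,0,1],[0,0,1,0,1],[0,0,0,0,1],[0,0,0,0,1]])

```text
t: 8.45
eef_pos: [471.3, -91.8, 50.3]
tcp_rot: [3.142, -0.0, 2.673]
ft_force: [-0.3, 0.6, 0.0]
opening: 0.004
grip_force: 0.0
```

Request:
carry_out(motion=[[0,0,1,0,1],[0,0,1,0,1],[0,0,0,0,1],[0,0,0,0,1]])

```text
t: 8.85
eef_pos: [471.4, -91.8, 48.4]
tcp_rot: [3.141, 0.0, 2.673]
ft_force: [-0.1, 0.2, 1.8]
opening: 0.008
grip_force: 0.7
```

Request:
carry_out(motion=[[0,0,1,0,1],[0,0,1,0,1],[0,0,0,0,1],[0,0,0,0,1]])

```text
t: 9.25
eef_pos: [471.4, -91.8, 46.3]
tcp_rot: [3.141, 0.0, 2.673]
ft_force: [-0.2, 0.7, 1.8]
opening: 0.008
grip_force: 0.9
```

Request:
carry_out(motion=[[0,0,1,0,1],[0,0,1,0,1],[0,0,0,0,1],[0,0,0,0,1]])

```text
t: 9.65
eef_pos: [471.4, -91.8, 44.3]
tcp_rot: [3.141, 0.0, 2.673]
ft_force: [-0.1, 0.0, 2.0]
opening: 0.006
grip_force: 0.9
```

```bash
python3 - <<'E'
from h import *
c=env.read_camera("wrist")
h=cv2.cvtColor(c["color"],cv2.COLOR_RGB2HSV);m=cv2.inRange(h,(100,100,60),(125,255,255));n,l,st,ce=cv2.connectedComponentsWithStats(m);print(st[1:][st[1:,4]>100])
a=env.read_camera("side")["color"][:,:,::-1];print(pose()[2]["ft_force"])
im=c["color"][:,:,::-1];cv2.imwrite("pics/c7.png",np.hstack([cv2.resize(im[170:250,215:295],(400,400),interpolation=cv2.INTER_CUBIC),cv2.resize(a[200:270,200:270],(400,400),interpolation=cv2.INTER_CUBIC)]))
E
```

```text
[[ 172  137   76   68  291]
 [ 224  203   63   56 1290]]
[-0.02139918  0.02172574  1.52890315]
```

View pics/c7.png

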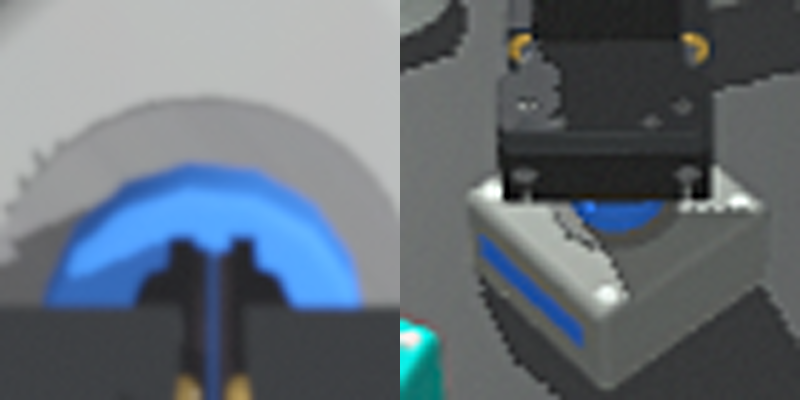

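The cap wall is getting thinner, so the key is moving under about 2 N, with contact at TCP z≈49. I'll go on until the force rises at the stop.

Request:
carry_out(motion=[[0,0,1,0,1],[0,0,1,0,1],[0,0,1,0,1],[0,0,0,0,1],[0,0,0,0,1]])

```text
t: 10.25
eef_pos: [471.4, -91.8, 41.3]
tcp_rot: [3.141, 0.0, 2.673]
ft_force: [0.5, 0.6, 1.8]
opening: 0.005
grip_force: 0.9
```

Request:
carry_out(motion=[[0,0,1,0,1],[0,0,1,0,1],[0,0,0,0,1],[0,0,0,0,1]])

```text
t: 10.65
eef_pos: [471.4, -91.8, 39.4]
tcp_rot: [3.141, 0.0, 2.673]
ft_force: [-0.1, -0.0, 3.7]
opening: 0.003
grip_force: 1.9
```

Request:
carry_out(motion=[[0,0,1,0,1],[0,0,0,0,1],[0,0,0,0,1]])

```text
t: 10.95
eef_pos: [471.4, -91.9, 38.4]
tcp_rot: [3.141, 0.0, 2.673]
ft_force: [0.7, 0.0, 6.5]
opening: 0.003
grip_force: 3.1
```

Request:
carry_out(motion=[[0,0,1,0,1],[0,0,0,0,1],[0,0,0,0,1]])

```text
t: 11.25
eef_pos: [471.4, -91.9, 37.6]
tcp_rot: [3.141, 0.0, 2.673]
ft_force: [-0.1, 0.7, 7.9]
opening: 0.005
grip_force: 4.2
```

The blue key is fully in: force now climbs about 2.5 N/mm against the stop. I'll retreat and go over to yellow.

Request:
carry_out(motion=[[0,0,-5,0,1],[0,0,-20,0,1],[0,0,-35,0,1],[0,0,-35,0,1],[-32,-15,-5,0,1],[-32,-15,0,0,1],[-32,-16,0,0,1],[-32,-16,0,0,1],[-32,-15,0,0,1],[-33,-15,0,0,1],[0,0,0,0,1],[0,0,0,0,1]])

```text
t: 12.45
eef_pos: [601.4, -261.1, 136.3]
tcp_rot: [3.141, -0.002, 2.672]
ft_force: [-1.1, 1.5, 0.3]
opening: 0.007
grip_force: 0.0
```

```bash
python3 - <<'E'
from h import *
go(602,-262,51);wrist("w8")
c=env.read_camera("top");p,st=blob(c["color"],"blue",(302,218));print(p,st,plane(c,p,52))
E
```

```text
p [ 601.4 -261.1  136.3] rot [ 3.1414e+00 -2.0000e-03  2.6721e+00] F [-1.1  1.5  0.3] open 0.007 move [-1.1 -0.5 85.3] t 12.45
yellow [254. 198.] [ 232  176   45   45 1585] [ 602.5 -263.9   62. ]
[301.72016461 218.5308642 ] [293 210  18  18 243] [471.44066122 -91.17122346  52.        ]
```

Request:
carry_out(motion=[[-1,-1,20,0,1],[0,0,20,0,1],[0,0,20,0,1],[0,0,14,0,1],[0,0,7,0,1],[0,0,3,0,1],[0,0,0,0,1],[0,0,0,0,1]])

```text
t: 13.35
eef_pos: [602.7, -262.6, 54.1]
tcp_rot: [3.142, 0.001, 2.673]
ft_force: [0.8, 0.0, -0.0]
opening: 0.002
grip_force: 0.0
```

Request:
carry_out(motion=[[0,0,1,0,1],[0,0,1,0,1],[0,0,1,0,1],[0,0,1,0,1],[0,0,1,0,1],[0,0,1,0,1],[0,0,0,0,1],[0,0,0,0,1]])

```text
t: 14.15
eef_pos: [602.4, -262.5, 47.4]
tcp_rot: [3.142, 0.0, 2.673]
ft_force: [-0.2, -0.4, 1.8]
opening: 0.007
grip_force: 0.9
```

Request:
carry_out(motion=[[0,0,1,0,1],[0,0,1,0,1],[0,0,1,0,1],[0,0,1,0,1],[0,0,1,0,1],[0,0,1,0,1],[0,0,1,0,1],[0,0,1,0,1],[0,0,0,0,1],[0,0,0,0,1]])

```text
t: 15.15
eef_pos: [602.4, -262.5, 39.5]
tcp_rot: [3.142, 0.0, 2.673]
ft_force: [-0.6, -0.1, 3.6]
opening: 0.004
grip_force: 1.9
```

Request:
carry_out(motion=[[0,0,1,0,1],[0,0,0,0,1],[0,0,0,0,1]])

```text
t: 15.45
eef_pos: [602.4, -262.5, 38.6]
tcp_rot: [3.142, 0.0, 2.673]
ft_force: [-2.7, 1.1, 5.2]
opening: 0.005
grip_force: 3.0
```

Request:
carry_out(motion=[[0,0,1,0,1],[0,0,0,0,1],[0,0,0,0,1]])

```text
t: 15.75
eef_pos: [602.4, -262.5, 37.8]
tcp_rot: [3.142, 0.0, 2.673]
ft_force: [-2.7, 1.0, 7.7]
opening: -0.0
grip_force: 4.0
```

Yellow is fully in. I'll retreat up and travel to green.

Request:
carry_out(motion=[[0,0,-5,0,1],[0,0,-20,0,1],[0,0,-35,0,1],[0,0,-40,0,1],[27,33,-15,0,1],[27,33,0,0,1],[27,33,0,0,1],[27,33,0,0,1],[27,33,0,0,1],[27,33,0,0,1],[27,33,0,0,1],[27,33,0,0,1]])

```text
t: 16.95
eef_pos: [528.3, 72.2, 152.2]
tcp_rot: [3.141, -0.0, 2.673]
ft_force: [0.4, 1.0, -0.3]
opening: 0.002
grip_force: 0.0
```

Request:
carry_out(motion=[[26,33,0,0,1],[26,33,0,0,1],[26,33,0,0,1],[26,34,15,0,1],[0,0,0,0,1],[0,0,0,0,1]])

```text
t: 17.55
eef_pos: [495.8, 236.9, 136.9]
tcp_rot: [-3.141, -0.001, 2.675]
ft_force: [-0.1, -0.6, -0.5]
opening: 0.003
grip_force: 0.0
```

```bash
python3 - <<'E'
from h import *
go(496.2,236.2,54);wrist("w9")
c=env.read_camera("top")
for k in("blue","yellow"):
    p,st=blob(c["color"],k,SEED["top"][k]);print(p,plane(c,p,52))
E
```

```text
p [495.8 236.9 136.9] rot [-3.1409e+00 -6.0000e-04  2.6749e+00] F [-0.1 -0.6 -0.5] open 0.003 move [-0.7 -0.3 82.9] t 17.55
yellow [162.  28.] [ 139    0   35   90 1282] [355.  231.7  62. ]
green [257. 195.] [ 236  173   43   45 1520] [496.  236.7  62. ]
[301.80658436 218.56378601] [471.36843879 -91.34774777  52.        ]
[381.584 154.132] [ 602.66461196 -262.16167719   52.        ]
```

Already centred on green, so I'll press.

Request:
carry_out(motion=[[0,0,20,0,1],[0,0,20,0,1],[0,0,20,0,1],[0,0,14,0,1],[0,0,7,0,1],[0,0,3,0,1],[0,0,0,0,1],[0,0,0,0,1]])

```text
t: 18.45
eef_pos: [496.7, 236.2, 54.0]
tcp_rot: [3.141, 0.001, 2.672]
ft_force: [0.3, 0.3, 0.7]
opening: 0.006
grip_force: 0.0
```

Request:
carry_out(motion=[[0,0,1,0,1],[0,0,1,0,1],[0,0,1,0,1],[0,0,1,0,1],[0,0,1,0,1],[0,0,1,0,1],[0,0,0,0,1],[0,0,0,0,1]])

```text
t: 19.25
eef_pos: [496.3, 236.4, 47.4]
tcp_rot: [3.141, 0.0, 2.673]
ft_force: [-0.7, 0.1, 1.4]
opening: 0.002
grip_force: 0.9
```

Request:
carry_out(motion=[[0,0,1,0,1],[0,0,1,0,1],[0,0,1,0,1],[0,0,1,0,1],[0,0,1,0,1],[0,0,1,0,1],[0,0,1,0,1],[0,0,1,0,1],[0,0,0,0,1],[0,0,0,0,1]])

```text
t: 20.25
eef_pos: [496.3, 236.3, 39.4]
tcp_rot: [3.141, 0.0, 2.673]
ft_force: [-1.6, 1.2, 4.2]
opening: 0.005
grip_force: 1.9
```

Request:
carry_out(motion=[[0,0,1,0,1],[0,0,1,0,1],[0,0,0,0,1],[0,0,0,0,1]])

```text
t: 20.65
eef_pos: [496.3, 236.3, 37.7]
tcp_rot: [3.141, 0.0, 2.673]
ft_force: [-2.2, 0.4, 8.5]
opening: 0.004
grip_force: 4.1
```

Request:
carry_out(motion=[[0,0,-5,0,1],[0,0,-20,0,1],[0,0,-35,0,1],[0,0,-40,0,1],[0,0,-40,0,1],[32,20,-20,0,1],[32,20,0,0,1],[32,20,0,0,1],[32,20,0,0,1],[32,20,0,0,1],[0,0,0,0,1],[0,0,0,0,1]])

```text
t: 21.85
eef_pos: [398.3, 398.0, 197.1]
tcp_rot: [-3.141, 0.0, 2.675]
ft_force: [-0.6, -1.2, 0.2]
opening: 0.005
grip_force: 0.0
```

```bash
python3 - <<'E'
from h import *
C={n:env.read_camera(n) for n in("top","side")}
for k in HUE:
    for n in C:
        p,st=blob(C[n]["color"],k,SEED[n][k]);print(k,n,p.round(1),st)
cv2.imwrite("pics/end.png",np.hstack([cv2.resize(C["top"]["color"],None,fx=.78,fy=.78),cv2.resize(C["side"]["color"],None,fx=.78,fy=.78)])[:,:,::-1])
E
```

```text
blue top [301.7 218.6] [293 210  18  18 244]
blue side [237.4 233.3] [229 227  17  14 189]
yellow top [381.6 154.1] [373 146  18  17 250]
yellow side [334.6 267.7] [326 260  18  17 234]
green top [146.7 210.1] [139 202  17  17 218]
green side [191.5 148.4] [185 144  14  10 101]
```

View pics/end.png

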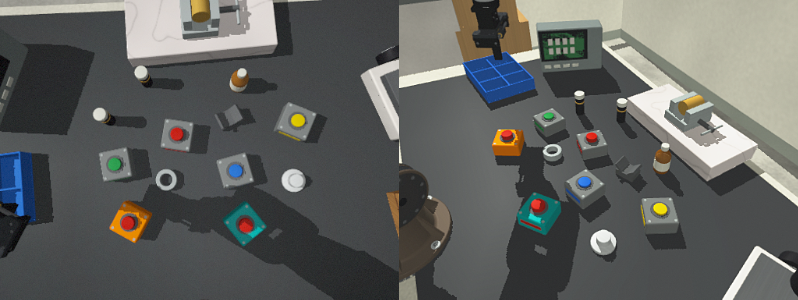

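The three keys (crop: blue (235,171), yellow (298,120), green (114,164)) are lower than before. The side-view tops dropped 2–3 px, and the boxes and everything else stand where they were.

```bash
python3 -c "
from cell import env
print(env.job_done())"
```

```text
the job is handed in; nothing more can be done
None
```

I pressed the blue, yellow and green keys fully in, in that order, at about 8 N each; the red key and everything else were left untouched, and the job was handed in at about 22 s.

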